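Close the plate incubator and set its selector

TASK

The cover plate of the plate incubator was put back crooked and lies across the edges of its recess. Turn it straight so that it goes down into the recess and press it level and flush with the deck; then turn the selector so that its white pointer line points at the green dot, and let go. Leave the other things on the bench where they are.

Things in the scene. Friction and masses are not known exactly. Their poses are not given: they have to be found in the camera images.
- incubator: fixed bench incubator: white case 220 (x) x 360 (y) x 90 mm high with a blue deck on top. Origin: centre of its underside, on the bench; z up. On the deck: the recess, centred at y = +85 mm, and the selector, its axis at y = -95 mm (both x = 0).
- recess (a point): centre of the floor of the recess in the deck: rectangle 140 (x) x 110 (y) mm, 10 mm deep, dark floor 80 mm above the bench, deck 90 mm above it. Axes parallel to the incubator's; the cover fits with 5 mm play on each side.
- cover: loose white cover plate 130 (x) x 100 (y) x 10 mm, 0.22 kg, with a grey upright grip rib along its x through the middle: 90 long (x), 16 wide (y), standing 32 mm above the plate (top 42 mm above the underside). Origin: centre of its underside. At the start it lies flat on the deck, turned by 16 to 29 degrees against the recess, anticlockwise seen from above.
- selector (a joint): angle of the selector knob, rad; grows clockwise seen from above. Detents every 0.524 rad (30 degrees) at 0, 0.524, 1.047, 1.571 and 2.094; end stops just outside. The first two have small white printed marks, the other three each have one of the coloured dots, in changing order. About 0.1 Nm turns it past a detent.
- selector_grip (a point): grip point on the selector's upright axis, 127 mm above the bench. Black bar 70 long, 16 wide, 38 mm high (top 137 mm above the bench) on a grey disc 76 mm across (top 99 mm above the bench). A white line on top of one half of the bar and down that end is the pointer; at joint value 0 it points 60 degrees anticlockwise (from above) of the incubator's x axis.
- selector_mark (a point): point on the pointer line prolonged outwards, 58 mm from the selector's axis, just over the deck; it turns with the knob and lies over the dot that the pointer points at. The bar lies along the line from selector_grip to this point.
- dot_green: green dot, 20 mm across, 2 mm thick, fixed on the deck 58 mm from the selector's axis. Origin at its centre.
- dot_yellow: yellow dot, same size and distance from the axis; a wrong position
- dot_red: red dot, same size and distance from the axis; a wrong position
- tip_rack: bystander: white and pink pipette tip rack, 122 x 82 x 59 mm, origin at centre of underside
- bottle: bystander: amber bottle with blue cap, 64 mm across, 150 mm high, origin at centre of underside
- beaker: bystander: glass beaker, 70 mm across, 90 mm high, origin at centre of underside
- microplate: bystander: clear 96-well plate, 127 x 85 x 15 mm, origin at centre of underside
- tube_rack: bystander: orange tube rack with coloured caps, 200 x 60 x 52 mm, origin at centre of underside
There are look-alikes about, which are no part of the job. Leave any purple or turquoise look-alike of the cover alone.

How it is judged (in metres and radians):
On the way, in this order (a step that is already met when the one before it is completed fails the run):
1. the cover lies level in its recess, flush with the deck, while the selector does not yet point at the green dot (z of cover in the frame of recess below 0.003 m and horizontal distance between cover and recess below 0.012 m and angle between cover's own z axis and vertical below 0.04 rad), for 0.2 s.
2. the selector's pointer points at the green dot (horizontal distance between selector_mark and dot_green below 0.009 m), for 0.2 s.
At the end, for the whole second after the job is handed in: the cover lies in its recess (underside within 3 mm of the recess floor, centre within 12 mm, tilt below 0.04 rad), the point on the pointer line 58 mm from the axis is within 9 mm of the green dot's centre, and both are released and at rest (all of step 1 and horizontal distance between selector_mark and dot_green below 0.009 m and linear speed of cover below 0.02 m/s and velocity of joint selector between -0.05 and 0.05 rad/s); the robot touches nothing.
It fails at once if a bystander (tip rack, bottle, beaker, microplate or tube rack) was moved more than 30 mm (distance of any of tip_rack, bottle, beaker, microplate, tube_rack from where it was at the start of the episode above 0.03 m).
It also fails if it takes over 64 s, if anything falls off the work surface, if the arm or the gripper's body presses on something with over 40 N, if the wrist force passes 120 N, or if a joint passes its speed limit or range.

ROBOT

A 7-joint arm with a two-finger parallel gripper is mounted at the origin on the work surface. World frame = base frame: x ahead of the robot, y to its left, z up, the work surface at z = 0. Lengths are in mm, angles in rad, forces in N, time in s.
With the tool pointing down it reaches from about 400 to 875 mm from the base axis. Payload 4.4 kg.
Tool frame: the origin (TCP) lies midway between the tips of the shut fingers; the grasp point (between the pads) lies 19 mm behind it; z points along the fingers, y is the line along which they close (so a half turn about z gives the same grasp; the last joint's range is limited). The gripper opens to 85 mm and grips with 20 to 120 N. Pads are 22 mm wide; open, the fingers measure 114 mm over their backs; the gripper's body (76 mm by 85 mm) begins 54 mm behind the grasp point. The pads swing forward as they close: fully open they stand 13 mm farther back than shut.
Start: joints at [1.223, 0.628, 0.038, 1.517, -0.027, 0.996, -0.02], TCP at [180.783, -624.368, 231.313] pointing down, gripper open.
Joint ranges: [-3.06, 3.06], [-0.37, 2.12], [-1.25, 1.32], [0.18, 2.47], [-1.1, 4.24], [0.23, 1.98], [-2.94, 2.94]. Speed limits (rad/s): [2.57, 2.57, 3.14, 3.14, 3.14, 3.14, 3.14].

INTERFACE

Orientations are given as [roll, pitch, yaw] about the fixed x, y, z axes, in that order (R = Rz(yaw) Ry(pitch) Rx(roll)).
In Python, from cell import ctrl gives the robot as it stands.
- The arm moves only by the shell command python3 -m handwheel 'ROWS'. ROWS is JSON, a list of rows, each a list of 3 entries, a list of its own where there are three numbers: the turn, a rotation vector about the tool's x, y, z in degrees, then the shift along the tool's x, y, z in m, then the closure, from 0 (fully open) to 1 (shut). A call has 1 to 5 rows; each row shifts and turns the commanded pose from where the row before left it, along the tool's axes as they then stand; what a row does not reach is not made up. A row lasts 1/12 s, in which the tool goes at most 41.7 mm and 7.16 degrees, less where a joint would pass 70% of its speed; a pose out of reach is approached as far as the arm can. A call is refused whole if a number of a shift passes 0.0417 or a number of a turn 7.16, either way. A call with a gripper value outside its range is refused whole. The fingers move at their own pace and stop on an object; the grip force is fixed at half the most. Time passes only in rows, so rows that do not move let the fingers close. It gives the time, the measured TCP pose, the force, the opening and the grip force at its end, in the units of the state.
- ctrl.read_state(): the state, without advancing time (a new reading comes with each control period).
- ctrl.get_image(name): name is "scene" or "top" or "wrist"; returns a dict with "pixels" (384x512x3 uint8, red, green, blue), "fx", "fy", "cx", "cy" (pixels), "pose" (4x4, takes a point from camera to world coordinates); the wrist camera has in their place "T_tool_cam" (4x4, takes a point from camera to tool coordinates, whose origin is the TCP and whose axes are the flange's). Camera axes: x right, y up, looking along -z (the intrinsics and any distortion apply to the point x, -y, -z); pixel columns grow to the right and rows downward; lengths in mm; the calibration is good to about 2 mm. A picture is of the moment at which its call begins: read the wrist's pose just before it. There is no depth.
- ctrl.finish_job(): hands the job in; it is judged then, once.
The state is a dict: "clock": time; "qpos": joint angles; "qd": joint speeds; "tau": joint torques, N m; "eef_pos": TCP position; "tool_rot": TCP orientation; "force": force on the tool from outside, world axes, zero at the start; "torque": the same for the moment, N m; "width": finger opening in mm; "gripper_force": force on a finger pad.
Only numpy, scipy, OpenCV 4.12 (cv2) and the standard library are available. Lean on these libraries where they do the work, as an engineer would, in place of code of your own. Each camera call takes 0.05 s, during which the arm holds its last target. There are 200 camera calls.

## Working session

There is one attempt and no reset: what is moved stays moved. The work goes in short steps, Python scripts to look and compute and a shell command to move; the robot and the scene stay as the last step left them, time stands still between calls to the robot, and variables do not carry over. Pictures are saved under pics/ and viewed, at most 10 in all, crops included, and the job is handed in when it is done.

```bash
mkdir -p pics; ls; python3 - <<'E'
from cell import ctrl
import cv2,numpy as np,pickle
s=ctrl.read_state();print(s)
d={}
for n in("scene","top"):
    im=ctrl.get_image(n);d[n]=im;cv2.imwrite(f"pics/{n}0.png",im["pixels"][:,:,::-1]);print(n,{k:v for k,v in im.items() if k!="pixels"})
pickle.dump(d,open("im0.pkl","wb"))
E
```

```text
pics
{'clock': 0.0, 'qpos': array([ 1.22317324,  0.62932664,  0.03843597,  1.51838257, -0.02703443,
        0.99630656, -0.02001413]), 'qd': array([ 2.67151334e-04, -8.23707313e-04, -1.66291392e-03, -6.88213261e-05,
       -3.77347650e-04,  8.58275572e-04,  2.21573623e-03]), 'tau': array([ 1.31222252e-03, -5.63403940e+01,  1.22596063e+00, -1.93444455e+01,
        1.06939909e-02,  1.06661010e-02, -3.22169235e-06]), 'eef_pos': array([ 180.63379947, -623.7361918 ,  230.39694449]), 'tool_rot': array([-3.13968686e+00, -7.80900899e-06,  2.81794728e-01]), 'force': array([-1.29485261,  0.12925145, -0.51222731]), 'torque': array([ 0.01696795, -0.00712098, -0.0152699 ]), 'gripper_force': 0.0, 'width': 85.18009784610437}
scene {'fx': 387.2779927195876, 'fy': 387.2779927195876, 'cx': 259.936303569524, 'cy': 190.55640361799877, 'pose': array([[ 7.78210542e-01, -3.22928631e-01,  5.38614381e-01,
         1.16646476e+03],
       [ 6.27642023e-01,  4.29031247e-01, -6.49613485e-01,
        -6.83783074e+02],
       [-2.13036058e-02,  8.43593082e-01,  5.36560219e-01,
         7.40223858e+02],
       [ 0.00000000e+00,  0.00000000e+00,  0.00000000e+00,
         1.00000000e+00]])}
top {'fx': 475.76206427086885, 'fy': 475.76206427086885, 'cx': 260.3260114304281, 'cy': 191.9096777402337, 'pose': array([[-1.40678057e-02,  9.93563330e-01, -1.12401093e-01,
         3.93309430e+02],
       [-9.99706589e-01, -1.17590637e-02,  2.11768719e-02,
         6.68679502e+01],
       [ 1.97188318e-02,  1.12666025e-01,  9.93437232e-01,
         1.61573557e+03],
       [ 0.00000000e+00,  0.00000000e+00,  0.00000000e+00,
         1.00000000e+00]])}
```

View pics/top0.png

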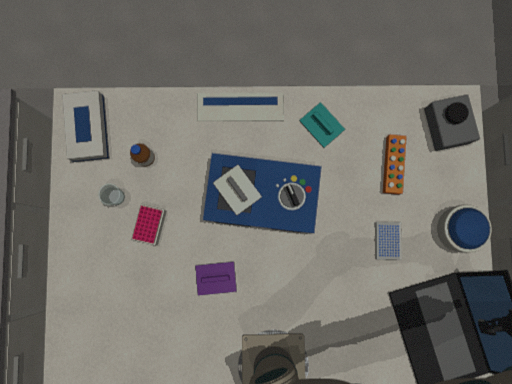

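View pics/scene0.png

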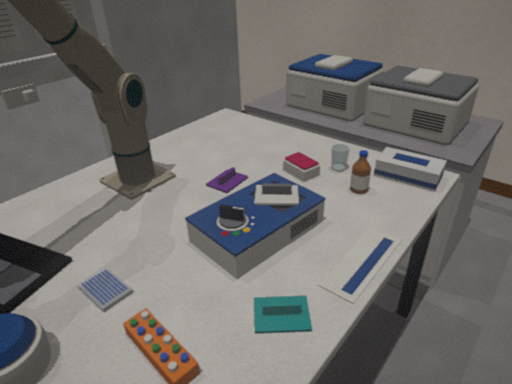

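The top view shows the blue deck around (263,193) with the white crooked cover at (237,190) and the selector at (292,195). Three things look like the cover: white (237,190), purple (216,278) and turquoise (322,125). Only the white one lies across the recess on the deck, so it is the one meant. I'll measure it and confirm in a crop.

```bash
cat > h.py <<'E'
import numpy as np,cv2
def ray(im,uv,z,pose=None):
    P=im["pose"] if pose is None else pose
    uv=np.atleast_2d(np.asarray(uv,float))
    d=np.c_[(uv[:,0]-im["cx"])/im["fx"],-(uv[:,1]-im["cy"])/im["fy"],-np.ones(len(uv))]@P[:3,:3].T
    return P[:3,3]+d*((z-P[2,3])/d[:,2])[:,None]
def proj(im,p,pose=None):
    P=im["pose"] if pose is None else pose
    c=(np.atleast_2d(p)-P[:3,3])@P[:3,:3]
    return np.c_[im["cx"]+im["fx"]*c[:,0]/-c[:,2],im["cy"]+im["fy"]*c[:,1]/c[:,2]]
def big(m):
    c=max(cv2.findContours(m.astype(np.uint8),cv2.RETR_EXTERNAL,cv2.CHAIN_APPROX_NONE)[0],key=cv2.contourArea);return c[:,0]
def rect(pts):
    r=cv2.minAreaRect(pts[:,:2].astype(np.float32).reshape(-1,1,2));return r
E
python3 - <<'E'
import pickle,cv2,numpy as np
from h import *
im=pickle.load(open("im0.pkl","rb"))["top"];px=im["pixels"]
hsv=cv2.cvtColor(px,cv2.COLOR_RGB2HSV);H,S,V=[hsv[...,i].astype(int) for i in range(3)]
roi=np.zeros(H.shape,bool);roi[145:240,195:330]=1
c=big(roi&(H>100)&(H<125)&(S>120));print("deck",rect(ray(im,c,90)))
hull=np.zeros(H.shape,np.uint8);cv2.fillConvexPoly(hull,cv2.convexHull(c),1)
hu=cv2.erode(hull,np.ones((5,5)))>0
l=hu.copy();l[:,265:]=0
c=big(l&(S<60)&(V>130));print("cover",rect(ray(im,c,100)))
cm=np.zeros(H.shape,np.uint8);cv2.fillPoly(cm,[c],1);cm=cv2.erode(cm,np.ones((5,5)))>0
print("Vs",np.percentile(V[cm],[5,20,50,80]))
c=big(cm&(V<150));print("rib",rect(ray(im,c,132)),c.mean(0))
for n,m in(("green",(H>40)&(H<85)),("yellow",(H>18)&(H<38)),("red",(H<8)|(H>172))):
    m=hu&m&(S>110);m[:,:275]=0
    ys,xs=np.nonzero(m);print(n,len(xs),xs.mean(),ys.mean(),ray(im,[xs.mean(),ys.mean()],92))
cv2.imwrite("pics/c1.png",cv2.resize(px[145:240,195:330,::-1],None,fx=5.5,fy=5.5,interpolation=cv2.INTER_CUBIC))
E
```

```text
deck ((562.6181640625, 28.977127075195312), (355.7674560546875, 218.79953002929688), 82.47970581054688)
cover ((574.7003784179688, 109.5257568359375), (128.29383850097656, 97.59142303466797), 36.244361877441406)
Vs [ 79.  99. 157. 159.]
rib ((571.521728515625, 111.63331604003906), (97.30242156982422, 26.791580200195312), 35.22825622558594) [236.26666667 189.15      ]
green 30 302.0 182.33333333333334 [[ 595.3069838  -100.96380319   92.        ]]
yellow 28 293.5 178.21428571428572 [[609.07705706 -73.70353368  92.        ]]
red 26 307.8076923076923 188.80769230769232 [[ 573.9845464  -119.26763142   92.        ]]
```

View pics/c1.png

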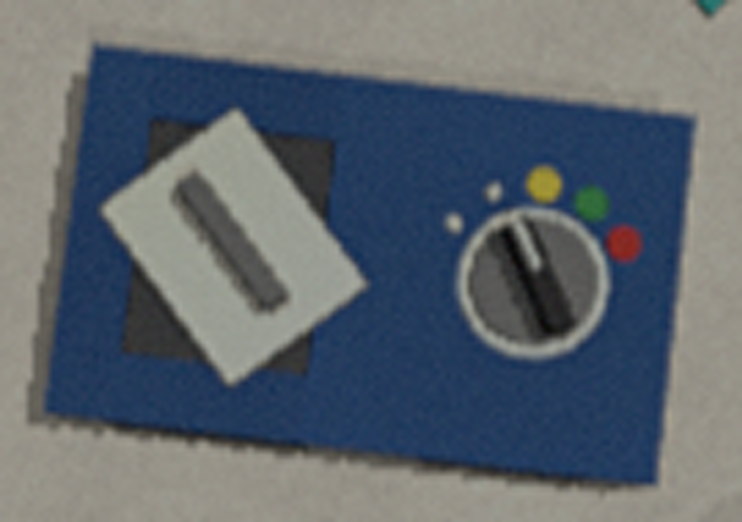

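The crop confirms it. The white cover sits at crop (235,245), lying across the dark recess. The knob at (533,283) points at the second white mark, and the green dot is at (591,203), so the knob needs two detents clockwise (60°). The cover is about 44° off the recess rather than the stated 16–29°, so I'll go by the measurement and check it with the wrist camera.

```bash
python3 -m handwheel '[[[0,0,0],[0.012,-0.0125,0],0],[[0,0,0],[0.024,-0.025,0],0],[[0,0,0],[0.024,-0.025,0],0],[[0,0,0],[0.024,-0.025,0],0],[[0,0,0],[0.024,-0.025,0],0]]'
python3 -m handwheel '[[[0,0,0],[0.024,-0.025,0],0],[[0,0,0],[0.024,-0.025,0],0],[[0,0,0],[0.024,-0.025,0],0],[[0,0,0],[0.024,-0.025,0],0],[[0,0,0],[0.024,-0.025,0],0]]'
```

```text
clock: 0.52
eef_pos: [253.5, -484.5, 230.9]
tool_rot: [-3.141, 0.0, 0.281]
force: [0.4, 0.6, -0.2]
width: 85.4
gripper_force: 0.0
clock: 0.93
eef_pos: [334.0, -331.1, 231.2]
tool_rot: [-3.141, 0.0, 0.282]
force: [1.0, -0.4, -0.1]
width: 84.9
gripper_force: 0.0
```

```bash
for i in 1; do :; done
python3 -m handwheel '[[[0,0,0],[0.024,-0.025,0],0],[[0,0,0],[0.024,-0.025,0],0],[[0,0,0],[0.024,-0.025,0],0],[[0,0,0],[0.024,-0.025,0],0],[[0,0,0],[0.024,-0.025,0],0]]' >/dev/null
python3 -m handwheel '[[[0,0,0],[0.024,-0.025,0],0],[[0,0,0],[0.024,-0.025,0],0],[[0,0,0],[0.024,-0.025,0],0],[[0,0,0],[0.024,-0.025,0],0],[[0,0,0],[0.024,-0.025,0],0]]' >/dev/null
python3 -m handwheel '[[[0,0,0],[0.024,-0.025,0],0],[[0,0,0],[0.024,-0.025,0],0],[[0,0,0],[0.024,-0.025,0],0],[[0,0,0],[0.012,-0.0125,0],0],[[0,0,0],[0,0,0],0]]'
python3 -m handwheel '[[[0,0,-6.5],[0,0,0],0],[[0,0,-7],[0,0,0],0],[[0,0,-6.5],[0,0,0],0],[[0,0,0],[0,0,0],0]]'
python3 - <<'E'
from cell import ctrl
import cv2,pickle
s=ctrl.read_state();im=ctrl.get_image("wrist");pickle.dump((s,im),open("w1.pkl","wb"))
cv2.imwrite("pics/w1.png",im["pixels"][:,:,::-1]);print(s["eef_pos"],s["tool_rot"],s["qpos"],{k:v for k,v in im.items() if k!="pixels"})
E
```

```text
clock: 2.18
eef_pos: [552.4, 87.2, 230.9]
tool_rot: [-3.139, -0.002, 0.289]
force: [0.2, -0.5, -0.5]
width: 85.5
gripper_force: 0.0
clock: 2.52
eef_pos: [550.5, 80.4, 230.9]
tool_rot: [-3.141, 0.001, 0.633]
force: [-0.1, -0.3, 0.6]
width: 85.4
gripper_force: 0.0
[550.53619134  80.41834556 230.94524593] [-3.14126024e+00  1.24588035e-03  6.32764251e-01] [-0.09653282  0.49691974 -0.14756072  1.77889343  0.09178886  0.87370104
 -1.22360778] {'fx': 314.36402427972445, 'fy': 314.36402427972445, 'cx': 252.7158181335393, 'cy': 186.94076597770854, 'T_tool_cam': array([[ 5.50892325e-04,  9.59868321e-01,  2.80450536e-01,
         7.16469318e+01],
       [ 9.99999824e-01, -5.90884007e-04,  5.80445020e-05,
        -6.40730917e-01],
       [ 2.21428815e-04,  2.80450454e-01, -9.59868477e-01,
        -1.43681119e+02],
       [ 0.00000000e+00,  0.00000000e+00,  0.00000000e+00,
         1.00000000e+00]])}
```

View pics/w1.png

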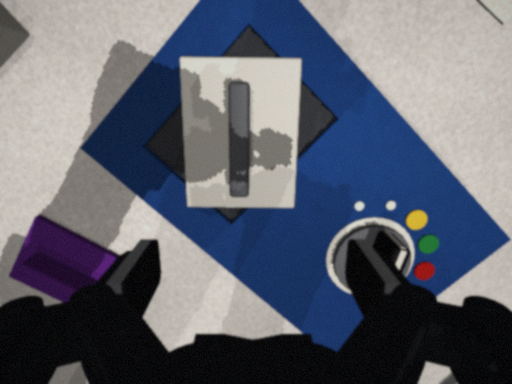

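The wrist view shows the cover plate at (241,132) with its rib at (239,138) upright, and the dark recess diamond around it from (145,145) to (337,120). The knob at (370,257) is partly hidden by a finger.

```bash
cat >> h.py <<'E'
from scipy.spatial.transform import Rotation as Ro
def wpose(s,im):
    T=np.eye(4);T[:3,:3]=Ro.from_euler("xyz",s["tool_rot"]).as_matrix();T[:3,3]=s["eef_pos"];return T@im["T_tool_cam"]
E
python3 - <<'E'
import pickle
from h import *
s,im=pickle.load(open("w1.pkl","rb"));P=wpose(s,im);px=im["pixels"]
hsv=cv2.cvtColor(px,cv2.COLOR_RGB2HSV);H,S,V=[hsv[...,i].astype(int) for i in range(3)]
c=big(((H>95)&(H<130)&(S>110)))
hull=np.zeros(H.shape,np.uint8);cv2.fillConvexPoly(hull,cv2.convexHull(c),1);hu=hull>0
l=hu.copy();l[:,310:]=0;l[215:]=0;l[:52]=0;l[:,:175]=0
m=l&(S<70)&(V>85);m=cv2.morphologyEx(m.astype(np.uint8),cv2.MORPH_OPEN,np.ones((5,5)))
c=big(m);print("cover",rect(ray(im,c,100,P)),cv2.minAreaRect(c))
cm=np.zeros(H.shape,bool);cm[75:200,220:258]=1
c=big(cm&(V<105)&(S<120));print("rib",rect(ray(im,c,132,P)),cv2.minAreaRect(c))
# recess corners seen: left, right, top, bottom
print("recess corners",ray(im,[[145,145],[337,120],[249,25],[231,221]],90,P)[:,:2])
for n,mm in(("green",(H>40)&(H<85)),("yellow",(H>18)&(H<38)),("red",(H<8)|(H>172))):
    mm=mm&(S>110)&(V>80);mm[:,:380]=0
    ys,xs=np.nonzero(mm);print(n,len(xs),ray(im,[xs.mean(),ys.mean()],92,P))
cv2.imwrite("pics/w1c.png",cv2.resize(px[185:315,310:450,::-1],None,fx=4,fy=4,interpolation=cv2.INTER_CUBIC))
E
```

```text
cover ((573.21240234375, 111.30567932128906), (130.50228881835938, 100.71836853027344), 35.53102111816406) ((240.0, 131.5), (151.0, 122.0), 90.0)
rib ((574.3584594726562, 110.72715759277344), (88.5879135131836, 18.837446212768555), 35.017677307128906) ((240.0, 138.5), (115.0, 24.0), 90.0)
recess corners [[514.78708969 176.38114453]
 [634.89731806  50.42092262]
 [650.36213195 158.37056495]
 [500.28671944  70.65618433]]
green 290 [[ 596.78060288 -100.12807431   92.        ]]
yellow 332 [[608.18023144 -71.95749558  92.        ]]
red 262 [[ 573.04673553 -117.83965278   92.        ]]
```

View pics/w1c.png

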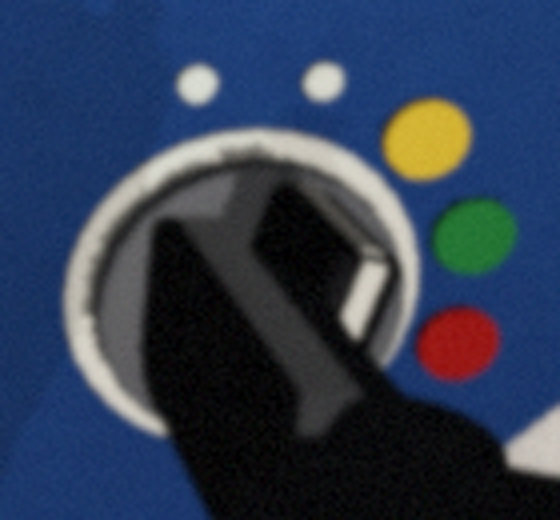

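```bash
python3 -m handwheel '[[[0,0,1],[0.018,-0.006,0],0],[[0,0,0],[0.0186,-0.0056,0],0],[[0,0,0],[0,0,0.025],0],[[0,0,0],[0,0,0.025],0],[[0,0,0],[0,0,0],0]]'
python3 -m handwheel '[[[0,0,0],[0,0,0],0],[[0,0,0],[0,0,0],0]]'
```

```text
clock: 2.98
eef_pos: [570.8, 111.0, 177.1]
tool_rot: [-3.139, 0.008, 0.61]
force: [-0.4, -0.0, -0.3]
width: 85.3
gripper_force: 0.0
clock: 3.15
eef_pos: [574.6, 111.8, 182.3]
tool_rot: [3.141, -0.001, 0.611]
force: [0.0, 0.6, 0.3]
width: 85.0
gripper_force: 0.0
```

```bash
python3 -m handwheel '[[[0,0,0],[0,0,0.025],0],[[0,0,0],[0,0,0.025],0],[[0,0,0],[0,0,0.015],0],[[0,0,0],[0,0,0.01],0],[[0,0,0],[0,0,0],0]]'
python3 -m handwheel '[[[0,0,0],[0,0,0],0.6],[[0,0,0],[0,0,0],0.7],[[0,0,0],[0,0,0],0.8],[[0,0,0],[0,0,0],0.9],[[0,0,0],[0,0,0],1]]'
python3 -m handwheel '[[[0,0,0],[0,0,0],1],[[0,0,0],[0,0,0],1],[[0,0,0],[0,0,0],1],[[0,0,0],[0,0,0],1],[[0,0,0],[0,0,0],1]]'
```

```text
clock: 3.57
eef_pos: [573.7, 111.8, 105.7]
tool_rot: [-3.141, 0.001, 0.612]
force: [-0.3, 0.5, 0.1]
width: 85.7
gripper_force: 0.0
clock: 3.98
eef_pos: [574.6, 112.3, 107.1]
tool_rot: [3.141, -0.001, 0.613]
force: [0.9, -0.1, -1.0]
width: 25.5
gripper_force: 0.0
clock: 4.4
eef_pos: [574.5, 112.3, 107.1]
tool_rot: [3.141, -0.001, 0.613]
force: [-1.3, -0.9, 6.1]
width: 15.1
gripper_force: 59.4
```

```bash
python3 -m handwheel '[[[0,0,0],[0,0,-0.005],1],[[0,0,0],[0,0,-0.005],1],[[0,0,3],[0,0,0],1],[[0,0,6],[0,0,0],1],[[0,0,6],[0,0,0],1]]'
python3 -m handwheel '[[[0,0,6],[0,0,0],1],[[0,0,6],[0,0,0],1],[[0,0,6],[0,0,0],1],[[0,0,6],[0,0,0],1],[[0,0,4],[0,0,0],1]]'
python3 -m handwheel '[[[0,0,0],[0,0,0],1],[[0,0,0],[0,0,0],1],[[0,0,0],[0,0,0],1]]'
python3 - <<'E'
from cell import ctrl
import cv2,pickle
s=ctrl.read_state();im=ctrl.get_image("wrist");t=ctrl.get_image("top");pickle.dump((s,im,t),open("w2.pkl","wb"))
cv2.imwrite("pics/w2.png",im["pixels"][:,:,::-1]);print(s["eef_pos"],s["tool_rot"],s["force"])
E
```

```text
clock: 4.82
eef_pos: [574.0, 112.1, 116.5]
tool_rot: [-3.141, 0.0, 0.346]
force: [0.2, -0.0, -2.2]
width: 14.9
gripper_force: 58.5
clock: 5.23
eef_pos: [573.9, 112.4, 116.4]
tool_rot: [-3.142, 0.0, -0.142]
force: [-0.1, 0.2, -1.4]
width: 14.9
gripper_force: 58.6
clock: 5.48
eef_pos: [574.0, 112.3, 116.3]
tool_rot: [-3.142, 0.0, -0.135]
force: [-0.4, 0.1, -1.1]
width: 14.6
gripper_force: 58.5
[574.00951373 112.29230743 116.32272695] [-3.14152631e+00  2.10303865e-04 -1.35117975e-01] [-0.37419854  0.14291417 -1.12132018]
```

View pics/w2.png

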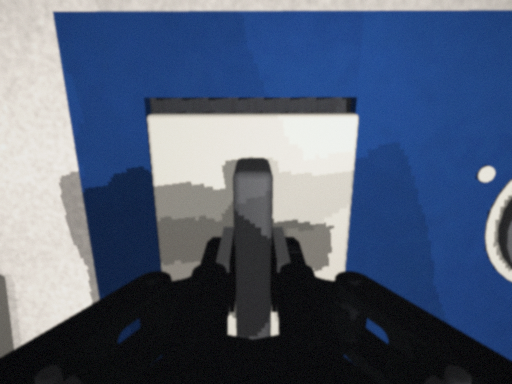

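The cover is now parallel to the recess. Its far edge runs from (149,114) to (357,114), and the recess rim from (146,97) to (356,97). I'll work out the remaining offset.

```bash
python3 - <<'E'
import pickle
from h import *
s,im,t=pickle.load(open("w2.pkl","rb"));P=wpose(s,im)
R=Ro.from_euler("xyz",s["tool_rot"]).as_matrix()
f=lambda uv,z:(ray(im,uv,z,P)-s["eef_pos"])@R
print(f([[149,114],[357,114]],109.3).round(1));print(f([[146,97],[356,97]],90).round(1))
E
```

```text
[[ 62.6 -49.2   7. ]
 [ 62.6  48.    7. ]]
[[ 70.1 -56.2  26.3]
 [ 70.2  53.   26.3]]
```

```bash
python3 -m handwheel '[[[0,0,0],[0.0025,-0.001,0],1],[[0,0,0],[0,0,0.006],1],[[0,0,0],[0,0,0.004],1],[[0,0,0],[0,0,0],1]]'
python3 -m handwheel '[[[0,0,0],[0,0,0.003],1],[[0,0,0],[0,0,0.003],1],[[0,0,0],[0,0,0.002],1],[[0,0,0],[0,0,0],1]]'
python3 -m handwheel '[[[0,0,0],[0,0,0.001],1],[[0,0,0],[0,0,0.001],1],[[0,0,0],[0,0,0],1]]'
```

```text
clock: 5.92
eef_pos: [575.9, 112.6, 105.1]
tool_rot: [3.141, 0.002, -0.137]
force: [-0.4, 0.7, -2.4]
width: 14.9
gripper_force: 58.5
clock: 6.25
eef_pos: [576.3, 112.8, 97.8]
tool_rot: [3.141, 0.001, -0.137]
force: [-0.4, -0.4, -1.1]
width: 14.8
gripper_force: 58.5
clock: 6.5
eef_pos: [576.8, 112.9, 97.1]
tool_rot: [-3.141, -0.0, -0.137]
force: [-1.0, -0.3, 3.6]
width: 15.3
gripper_force: 59.2
```

```bash
python3 -m handwheel '[[[0,0,0],[0,0,0.001],1],[[0,0,0],[0,0,0],1],[[0,0,0],[0,0,0],1]]'
python3 -m handwheel '[[[0,0,0],[0,0,-0.001],0.8],[[0,0,0],[0,0,0],0.4],[[0,0,0],[0,0,0],0],[[0,0,0],[0,0,0],0],[[0,0,0],[0,0,0],0]]'
python3 -m handwheel '[[[0,0,0],[0,0,0],0],[[0,0,0],[0,0,0],0],[[0,0,0],[0,0,-0.02],0],[[0,0,0],[0,0,-0.03],0],[[0,0,0],[0,0,-0.03],0]]'
python3 -m handwheel '[[[0,0,0],[0,0,-0.03],0],[[0,0,0],[0,0,-0.02],0],[[0,0,0],[-0.03,0,0],0],[[0,0,0],[-0.03,0,0],0],[[0,0,0],[-0.03,0,0],0]]'
python3 -m handwheel '[[[0,0,0],[-0.02,0.02,0],0],[[0,0,0],[0,0.03,0],0],[[0,0,0],[0,0.02,0],0],[[0,0,0],[0,0,0],0],[[0,0,0],[0,0,0],0]]'
python3 - <<'E'
from cell import ctrl
import cv2,pickle,numpy as np
s=ctrl.read_state();im=ctrl.get_image("wrist");t=ctrl.get_image("top");pickle.dump((s,im,t),open("w3.pkl","wb"))
cv2.imwrite("pics/w3.png",im["pixels"][:,:,::-1]);print(s["eef_pos"],s["tool_rot"],s["qpos"])
E
```

```text
clock: 6.75
eef_pos: [576.8, 112.9, 97.1]
tool_rot: [-3.141, -0.001, -0.137]
force: [-4.4, -1.3, 11.9]
width: 14.9
gripper_force: 60.4
clock: 7.17
eef_pos: [576.7, 112.8, 96.1]
tool_rot: [3.141, 0.0, -0.137]
force: [0.6, -0.1, 0.6]
width: 64.9
gripper_force: 0.0
clock: 7.58
eef_pos: [575.8, 112.6, 176.3]
tool_rot: [3.141, 0.003, -0.137]
force: [2.1, 0.3, 0.3]
width: 85.7
gripper_force: 0.0
clock: 8.0
eef_pos: [486.7, 125.1, 226.6]
tool_rot: [-3.141, -0.001, -0.138]
force: [-1.0, 1.6, 0.1]
width: 85.1
gripper_force: 0.0
clock: 8.42
eef_pos: [458.2, 57.6, 226.6]
tool_rot: [-3.142, -0.001, -0.14]
force: [-0.1, 1.1, 0.3]
width: 85.8
gripper_force: 0.0
[458.19435041  57.55397675 226.57733296] [-3.14150602e+00 -5.26426595e-04 -1.39743604e-01] [-0.2790099   0.37177497  0.12557858  2.0304148  -0.06722263  0.74266823
 -1.82293849]
```

View pics/w3.png

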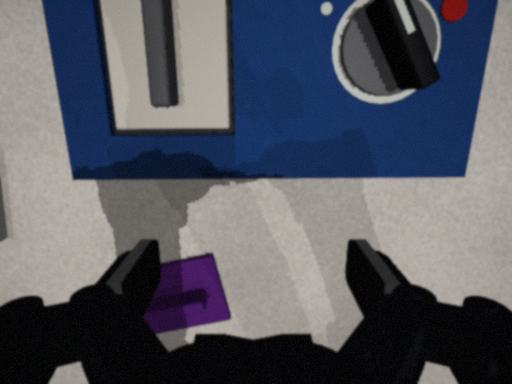

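The cover sits in the recess with an even dark gap around it, at (107–233, …131). The knob bar at (400,45) has its white line up and to the left, at the second white mark, which matches the top view. Next I go to the knob.

```bash
python3 -m handwheel '[[[0,0,0],[0.0217,0.0216,0],0],[[0,0,0],[0.0217,0.0216,0],0],[[0,0,0],[0.0217,0.0216,0],0],[[0,0,0],[0.0217,0.0216,0],0],[[0,0,0],[0.0217,0.0216,0],0]]'
python3 -m handwheel '[[[0,0,-6],[0,0,0],0],[[0,0,-6],[0,0,0],0],[[0,0,-6],[0,0,0],0],[[0,0,-6],[0,0,0],0],[[0,0,-6],[0,0,0],0]]'
python3 -m handwheel '[[[0,0,0],[0,0,0],0],[[0,0,0],[0,0,0],0],[[0,0,0],[0,0,0],0]]'
python3 - <<'E'
from cell import ctrl
import pickle
from h import *
s=ctrl.read_state();im=ctrl.get_image("wrist");t=ctrl.get_image("top");pickle.dump((s,im,t),open("w4.pkl","wb"))
print(s["eef_pos"],s["tool_rot"],s["qpos"][6])
s3,i3,t3=pickle.load(open("w3.pkl","rb"));px=i3["pixels"];V=px.max(2)
m=np.zeros(V.shape,bool);m[0:105,340:445]=1
c=big(m&(V<42));r=rect(ray(i3,c,137,wpose(s3,i3)));print("bar",r)
# dots from w3/t3: cover check
hsv=cv2.cvtColor(px,cv2.COLOR_RGB2HSV);S=hsv[...,1];V=hsv[...,2]
m=np.zeros(V.shape,bool);m[0:140,95:240]=1
c=big(m&(S<70)&(V>90));print("cover",rect(ray(i3,c,90,wpose(s3,i3))))
cv2.imwrite("pics/w4.png",im["pixels"][:,:,::-1])
E
```

```text
clock: 8.93
eef_pos: [552.2, -63.0, 226.1]
tool_rot: [-3.141, 0.0, -0.135]
force: [-0.4, 0.8, -0.2]
width: 85.4
gripper_force: 0.0
clock: 9.35
eef_pos: [551.4, -61.9, 225.9]
tool_rot: [-3.141, -0.0, 0.394]
force: [0.2, -0.3, -0.0]
width: 85.2
gripper_force: 0.0
clock: 9.6
eef_pos: [551.1, -62.7, 226.1]
tool_rot: [-3.141, 0.0, 0.385]
force: [0.4, -0.6, 0.1]
width: 85.3
gripper_force: 0.0
[551.09840695 -62.68687625 226.14351779] [-3.14128884e+00  4.59443475e-05  3.84695823e-01] -1.1303630721391817
bar ((547.5894775390625, -56.641845703125), (68.07713317871094, 30.132591247558594), 22.255765914916992)
cover ((560.3172607421875, 115.66482543945312), (100.21998596191406, 101.0303726196289), 82.26849365234375)
```

View pics/w4.png

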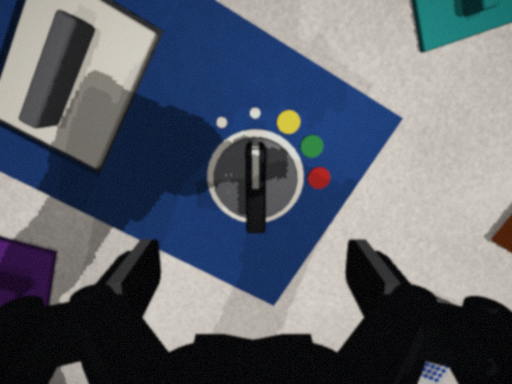

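The bar stands upright in the image at column 256, in line with the tool, and the pointer is at the second white mark (255,113). The green dot is at (312,146). I descend and grip.

```bash
python3 -m handwheel '[[[0,0,0],[-0.001,0.0018,0.02],0],[[0,0,0],[0,0,0.03],0],[[0,0,0],[0,0,0.03],0],[[0,0,0],[0,0,0.02],0],[[0,0,0],[0,0,0],0]]'
python3 -m handwheel '[[[0,0,0],[0,0,0.01],0],[[0,0,0],[0,0,0.008],0],[[0,0,0],[0,0,0],0.5],[[0,0,0],[0,0,0],0.7],[[0,0,0],[0,0,0],0.8]]'
python3 -m handwheel '[[[0,0,0],[0,0,0],0.9],[[0,0,0],[0,0,0],1],[[0,0,0],[0,0,0],1],[[0,0,0],[0,0,0],1],[[0,0,0],[0,0,0],1]]'
python3 -m handwheel '[[[0,0,0],[0,0,0],1],[[0,0,0],[0,0,0],1]]'
```

```text
clock: 10.12
eef_pos: [547.7, -64.8, 122.6]
tool_rot: [-3.138, 0.007, 0.386]
force: [-0.8, 0.1, 0.5]
width: 85.4
gripper_force: 0.0
clock: 10.53
eef_pos: [551.4, -65.4, 109.2]
tool_rot: [3.141, -0.002, 0.386]
force: [0.3, -0.6, -1.1]
width: 51.7
gripper_force: 0.0
clock: 10.95
eef_pos: [550.9, -65.0, 109.1]
tool_rot: [-3.142, -0.001, 0.387]
force: [-1.1, 0.9, 5.3]
width: 15.2
gripper_force: 58.7
clock: 11.12
eef_pos: [550.9, -65.0, 109.1]
tool_rot: [3.142, -0.001, 0.387]
force: [-1.6, 1.7, 5.8]
width: 14.8
gripper_force: 58.7
```

Gripped. Now I turn it +60° about tool z, which is clockwise from above.

```bash
python3 -m handwheel '[[[0,0,3],[0,0,0],1],[[0,0,5],[0,0,0],1],[[0,0,5],[0,0,0],1],[[0,0,5],[0,0,0],1],[[0,0,5],[0,0,0],1]]'
python3 -m handwheel '[[[0,0,5],[0,0,0],1],[[0,0,5],[0,0,0],1],[[0,0,5],[0,0,0],1],[[0,0,5],[0,0,0],1],[[0,0,5],[0,0,0],1]]'
python3 -m handwheel '[[[0,0,5],[0,0,0],1],[[0,0,4],[0,0,0],1],[[0,0,3],[0,0,0],1],[[0,0,0],[0,0,0],1],[[0,0,0],[0,0,0],1]]'
python3 -c "
from cell import ctrl
s=ctrl.read_state();print(s['qpos'],s['torque'])"
```

```text
clock: 11.53
eef_pos: [550.9, -65.0, 109.1]
tool_rot: [-3.141, -0.001, -0.019]
force: [-1.3, 0.5, 4.9]
width: 15.1
gripper_force: 58.7
clock: 11.95
eef_pos: [550.8, -65.1, 109.1]
tool_rot: [-3.141, -0.0, -0.455]
force: [-2.0, 1.5, 5.2]
width: 14.8
gripper_force: 58.8
clock: 12.37
eef_pos: [550.8, -65.1, 109.1]
tool_rot: [-3.141, -0.0, -0.661]
force: [-0.6, 0.8, 6.6]
width: 14.9
gripper_force: 58.8
[-0.11428389  0.67966707  0.28089231  1.90226438 -0.31343167  0.60168118
 -1.86399055] [ 0.07346463  0.34541506 -0.043298  ]
```

```bash
python3 -m handwheel '[[[0,0,0],[0,0,0],0.8],[[0,0,0],[0,0,0],0.4],[[0,0,0],[0,0,0],0],[[0,0,0],[0,0,0],0],[[0,0,0],[0,0,0],0]]'
python3 -m handwheel '[[[0,0,0],[0,0,0],0],[[0,0,0],[0,0,0],0],[[0,0,0],[0,0,-0.02],0],[[0,0,0],[0,0,-0.03],0],[[0,0,0],[0,0,-0.03],0]]'
python3 -m handwheel '[[[0,0,0],[0,0,-0.03],0],[[0,0,0],[0,0,-0.03],0],[[0,0,0],[0,0,-0.03],0],[[0,0,0],[-0.02,0,-0.02],0],[[0,0,0],[-0.03,0,0],0]]'
python3 -m handwheel '[[[0,0,0],[-0.02,0,0],0],[[0,0,0],[0,0,0],0],[[0,0,0],[0,0,0],0],[[0,0,0],[0,0,0],0]]'
python3 - <<'E'
from cell import ctrl
import cv2,numpy as np
s=ctrl.read_state();im=ctrl.get_image("wrist");t=ctrl.get_image("top")
print(s["eef_pos"],s["force"])
o=np.hstack([im["pixels"],cv2.resize(t["pixels"][140:245,190:268],(285,384),interpolation=cv2.INTER_CUBIC)])
cv2.imwrite("pics/w5.png",o[:,:,::-1])
E
```

```text
clock: 12.78
eef_pos: [550.6, -65.4, 108.2]
tool_rot: [3.142, 0.0, -0.661]
force: [-0.2, 0.1, -0.5]
width: 64.8
gripper_force: 0.0
clock: 13.2
eef_pos: [549.8, -65.3, 188.5]
tool_rot: [3.14, 0.002, -0.661]
force: [0.9, -0.2, 0.0]
width: 85.5
gripper_force: 0.0
clock: 13.62
eef_pos: [514.9, -36.8, 302.6]
tool_rot: [-3.137, -0.009, -0.664]
force: [-0.2, -0.1, -0.1]
width: 85.6
gripper_force: 0.0
clock: 13.95
eef_pos: [496.0, -22.8, 298.5]
tool_rot: [-3.141, -0.001, -0.661]
force: [0.8, -0.4, -0.2]
width: 85.4
gripper_force: 0.0
[496.01560172 -22.81522581 298.51034621] [ 0.78495975 -0.43644467 -0.22900712]
```

View pics/w5.png

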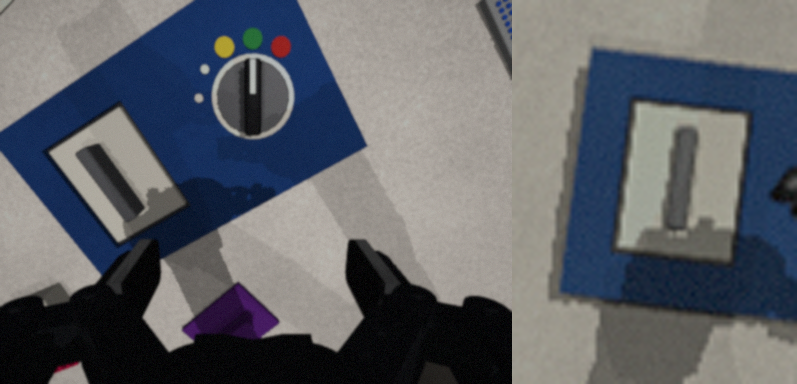

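The pointer line at (253,75) points straight at the green dot (253,38). The cover at (117,172) is seated with a gap on all sides, and the gripper touches nothing.

```bash
python3 -c "
from cell import ctrl
print(ctrl.finish_job())"
```

```text
the job is handed in; nothing more can be done
None
```

The job is handed in (no verdict shown): by the final camera check the cover is seated in its recess, the selector points at the green dot, and the robot has let go of both and backed away.

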